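# Unstack the supplies at the blood collection table

### The arm

A 7-joint arm with a two-finger parallel gripper is mounted at the origin on the work surface. World frame = base frame: x ahead of the robot, y to its left, z up, the work surface at z = 0. Lengths are in m, angles in rad, forces in N, time in s.
With the tool pointing down it reaches from about 0.4 to 0.85 m from the base axis. Payload 4.4 kg.
Tool frame: the origin (TCP) lies midway between the tips of the shut fingers; the grasp point (between the pads) lies 19 mm behind it; y points along the fingers, z is the direction in which the jaws open and shut, and the axes are right-handed (so a half turn about y gives the same grasp; the last joint's range is limited). The gripper opens to 94 mm and grips with 3 to 60 N. Pads are 16 mm wide; open, the fingers measure 119 mm over their backs; the gripper's body (75 mm by 177 mm) begins 78 mm behind the grasp point.
Start: joints at [1.267, 0.628, 0.038, 1.517, -0.027, 0.996, -0.02], TCP at [0.153, -0.632, 0.205] pointing down, gripper open.
Joint ranges: [-3.06, 3.06], [-0.37, 2.12], [-1.25, 1.32], [0.18, 2.47], [-1.1, 4.24], [0.23, 1.98], [-2.94, 2.94]. Speed limits (rad/s): [2.57, 2.57, 3.14, 3.14, 3.14, 3.14, 3.14].

### API

Orientations are given as [roll, pitch, yaw] about the fixed x, y, z axes, in that order (R = Rz(yaw) Ry(pitch) Rx(roll)).
In Python, from workcell import manip gives the robot as it stands. The module is installed in compiled form; this text tells all that it offers.
- The arm moves only by the shell command python3 -m crank 'ROWS'. ROWS is JSON, a list of rows, each a list of 7 numbers: the shift along the world's x, y, z in cm, then the turn, a rotation vector about the world's x, y, z in degrees, then the gripper's target within -1 to 1 (shut at 1, half-way at 0, fully open at -1). In form: [[dx, dy, dz, ax, ay, az, hand], ...]. A call has 1 to 10 rows; each row shifts and turns the pose as measured when the row begins; what a row does not reach is not made up. A row lasts 1/12 s, in which the tool goes at most 41.7 mm and 7.16 degrees, less where a joint would pass 70% of its speed; a pose out of reach is approached as far as the arm can. A call with a gripper value outside its range is refused whole. The fingers move at their own pace and stop on an object; the grip force is fixed at half the most. Time passes only in rows, so rows that do not move let the fingers close. It gives the time, the measured TCP pose, the force and the opening at its end, in the units of the state.
- manip.read_state(): the state, without advancing time (a new reading comes with each control period).
- manip.read_camera(name): name is "scene" or "top" or "wrist"; returns a dict with "pixels" (480x640x3 uint8, red, green, blue), "intrinsics" (3x3 intrinsics, pixels), "extrinsics" (4x4, takes a point from world to camera coordinates). Camera axes: x right, y down, z forward; pixel columns grow to the right and rows downward; lengths in m; the calibration is good to about 2 mm. A picture is of the moment at which its call begins. There is no depth.
- manip.job_done(): hands the job in, once; it reports no verdict.
The state is a dict: "t": time; "q": joint angles; "joint_vel": joint speeds; "joint_efforts": joint torques, N m; "tcp_pos": TCP position; "ee_rot": TCP orientation; "wrist_force": force on the tool from outside, world axes, zero at the start; "moment": the same for the moment, N m; "width": opening from 0.0 (shut) to 1.0 (fully open).
Only numpy, scipy, OpenCV 4.12 (cv2) and the standard library are available. Lean on these libraries where they do the work, as an engineer would, in place of code of your own. Each camera call takes 0.05 s, during which the arm holds its last target.

### The job

Set out the collection table: take the stack of supplies apart and put each of the four things into the steel tray made for it (oblong case in the oblong tray, round tub in the large round tray, square carton in the square tray, little jar in the small round tray), standing flat on the tray's floor inside its rim. Keep everything upright, set it down rather than drop it, and leave the rack of sample tubes and the jar of cotton balls where they are.

Things in the scene. Friction and masses are not known exactly. Their poses are not given: they have to be found in the camera images.
- case: oblong plastic case with a shut lid, grey with white top, 60 mm along its x, 100 mm along its y, 45 mm high, 0.15 to 0.31 kg. Origin: centre of its underside; z up. All four supplies are closed, rigid and flat-topped; at the start carton and jar stand in a three-high stack on either the case or the tub, the other of these two stands alone on the table.
- tub: squat round plastic tub, white with a red screw lid, 68 mm across, 45 mm high, 0.11 to 0.23 kg. Origin: centre of its underside; z is its axis, up. Stands alone, or at the bottom of the stack.
- carton: square cardboard carton with a pale paper band, 50 x 50 mm along its x and y, 45 mm high, about 0.1 kg. Origin: centre of its underside; z up. Middle of the stack at the start, its underside 45 mm above the table.
- jar: small round amber jar with a white cap, 40 mm across, 50 mm high, about 0.1 kg. Origin: centre of its underside; z is its axis, up. Top of the stack at the start, its underside 90 mm above the table.
- oblong_tray: shallow oblong tray, the place of the case, inside 80 mm along its x and 120 mm along its y; fixed, sheet-steel, floor 3 mm thick, wall 3 mm thick, rim 9 mm above the table. Origin: centre of its underside, on the table
- square_tray: shallow square tray, the place of the carton, inside 70 x 70 mm along its x and y; fixed, sheet-steel, floor 3 mm thick, wall 3 mm thick, rim 9 mm above the table. Origin: centre of its underside, on the table
- large_round_tray: the larger shallow round tray, the place of the tub, inside 88 mm across; fixed, sheet-steel, floor 3 mm thick, wall 3 mm thick, rim 9 mm above the table. Origin: centre of its underside, on the table
- small_round_tray: the smaller shallow round tray, the place of the jar, inside 60 mm across; fixed, sheet-steel, floor 3 mm thick, wall 3 mm thick, rim 9 mm above the table. Origin: centre of its underside, on the table
- tube_rack: black rack of red-capped sample tubes, 150 mm along its x, 62 mm along its y, 106 mm high, loose, to the left (+y) of the work; to be left alone. Origin: centre of its underside
- cotton_jar: clear jar of cotton balls with a steel lid, 80 mm across, 101 mm high, loose, to the right (-y) of the work; to be left alone. Origin: centre of its underside
Not all that is in view belongs to the job. Of the things that look like the case, the largest one is meant.

How it is judged:
At the end, for the whole second after the job is handed in: each of the four supplies stands flat (tilt under 0.08 rad) on the floor of its own tray (underside 0 to 6 mm above the tray's underside), its centre within 12 mm (round ones) or 15 mm (case, carton) of the tray's centre, released and at rest (horizontal distance between case and oblong_tray below 0.015 m and z of case in the frame of oblong_tray between 0 and 0.006 m and angle between each of case, tub, carton, jar's own z axis and vertical below 0.08 rad and linear speed of each of case, tub, carton, jar below 0.02 m/s and angular speed of each of case, tub, carton, jar below 0.2 rad/s and horizontal distance between tub and large_round_tray below 0.012 m and z of tub in the frame of large_round_tray between 0 and 0.006 m and horizontal distance between carton and square_tray below 0.015 m and z of carton in the frame of square_tray between 0 and 0.006 m and horizontal distance between jar and small_round_tray below 0.012 m and z of jar in the frame of small_round_tray between 0 and 0.006 m); the robot touches nothing.
It fails at once if one of the four supplies is tipped over (beyond 0.6 rad) (angle between any of case, tub, carton, jar's own z axis and vertical above 0.6 rad).
It fails at once if one of the four supplies is dropped or flung (moves faster than 0.8 m/s out of the fingers) ((linear speed of case above 0.8 m/s and contact force between the fingers and case below 0.05 N) or (linear speed of tub above 0.8 m/s and contact force between the fingers and tub below 0.05 N) or (linear speed of carton above 0.8 m/s and contact force between the fingers and carton below 0.05 N) or (linear speed of jar above 0.8 m/s and contact force between the fingers and jar below 0.05 N)).
It fails at once if the tube rack or the cotton jar is moved by more than 30 mm (distance of any of tube_rack, cotton_jar from where it was at the start of the episode above 0.03 m).
It also fails if it takes over 109 s, if anything falls off the work surface, if the arm or the gripper's body presses on something with over 40 N, if the wrist force passes 120 N, or if a joint passes its speed limit or range.

## Working session

There is one attempt and no reset: what is moved stays moved. The work goes in short steps, Python scripts to look and compute and a shell command to move; the robot and the scene stay as the last step left them, time stands still between calls to the robot, and variables do not carry over. Pictures are saved under pics/ and viewed, and the job is handed in when it is done.

```bash
mkdir -p pics
cat > h.py <<'E'
import numpy as np, cv2
from workcell import manip
def cam(n,save=None):
    c=manip.read_camera(n)
    if save: cv2.imwrite('pics/'+save+'.png',c['pixels'][:,:,::-1])
    return c
def unproj(c,u,v,z):
    K=np.array(c['intrinsics']);E=np.array(c['extrinsics']);R=E[:3,:3];t=E[:3,3]
    o=-R.T@t;d=R.T@np.linalg.inv(K)@np.array([u,v,1.]);return o+d*(z-o[2])/d[2]
def proj(c,p):
    K=np.array(c['intrinsics']);E=np.array(c['extrinsics']);q=K@(E[:3,:3]@np.array(p,float)+E[:3,3]);return q[:2]/q[2]
E
python3 - <<'E'
from h import *
for n in ['scene','top','wrist']:
    c=cam(n,n+'0');E=np.array(c['extrinsics']);print(n,np.round(-E[:3,:3].T@E[:3,3],3),np.round(E[:3,:3],2).tolist(),np.round(c['intrinsics'],1).tolist())
s=manip.read_state();print(s)
E
```

```text
scene [ 1.274 -0.078  1.055] [[0.11, 0.99, -0.01], [0.8, -0.09, -0.59], [-0.59, 0.06, -0.8]] [[525.1, 0.0, 316.2], [0.0, 525.1, 242.9], [0.0, 0.0, 1.0]]
top [ 0.471 -0.02   1.231] [[0.01, -1.0, 0.01], [-1.0, -0.01, -0.08], [0.08, -0.01, -1.0]] [[453.6, 0.0, 322.4], [0.0, 453.6, 246.1], [0.0, 0.0, 1.0]]
wrist [ 0.22  -0.617  0.384] [[0.24, -0.97, -0.0], [-0.94, -0.23, 0.24], [-0.23, -0.05, -0.97]] [[418.0, 0.0, 319.1], [0.0, 418.0, 241.0], [0.0, 0.0, 1.0]]
{'t': 0.15, 'q': array([ 1.26718884,  0.62912814,  0.03848856,  1.51815112, -0.02701657,
        0.99631417, -0.01998625]), 'joint_vel': array([ 3.06399956e-05, -2.50751535e-03,  1.76842132e-04, -6.00997453e-03,
       -1.60501844e-03,  1.21762538e-03,  1.79247174e-03]), 'joint_efforts': array([ 2.58090826e-03, -5.50094032e+01,  1.14546977e+00, -1.86817771e+01,
       -5.20860124e-02,  2.09187664e-02,  1.03657574e-04]), 'tcp_pos': array([ 0.15301124, -0.63119381,  0.20476559]), 'ee_rot': array([-1.57227806e+00, -1.70601864e-05, -2.90381320e+00]), 'wrist_force': array([ 0.636024  , -0.00591203, -0.48872057]), 'moment': array([ 0.01030511, -0.08487041, -0.00385386]), 'width': 0.997680664586301}
```

View pics/top0.png

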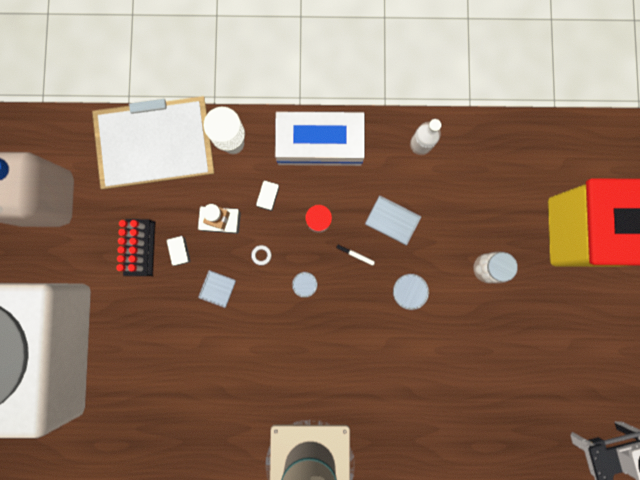

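View pics/scene0.png

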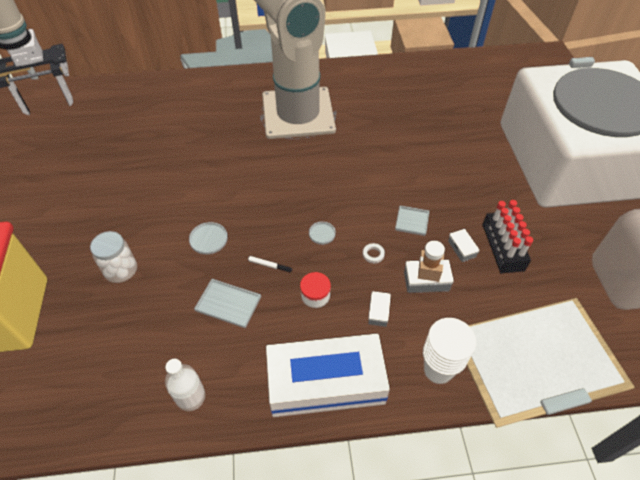

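Top view: the stack (jar on carton on case) is at (217,217) and the lone tub is at (318,218). The trays are oblong (393,220), square (217,289), small round (304,285) and large round (411,292). Things that look like the case: the white box under the stack (218,219), a small one at (267,195) and a small one at (177,250). The one under the stack is the largest, so I choose it. Next, close crops.

Run:
```python
from h import *
a=cv2.imread('pics/top0.png');
x=cv2.resize(a[175:275,155:285],None,fx=6,fy=6,interpolation=cv2.INTER_CUBIC);cv2.imwrite('pics/c1.png',x)
s=cv2.imread('pics/scene0.png');cv2.imwrite('pics/c2.png',cv2.resize(s[195:335,340:480],None,fx=4,fy=4,interpolation=cv2.INTER_CUBIC))
cv2.imwrite('pics/c3.png',cv2.resize(a[180:320,290:440],None,fx=4,fy=4,interpolation=cv2.INTER_CUBIC))
# trays: segment bluish grey
h=cv2.cvtColor(a,cv2.COLOR_BGR2HSV)
m=((h[...,0]>90)&(h[...,0]<125)&(h[...,1]>15)&(h[...,1]<110)&(h[...,2]>110)).astype(np.uint8)
m=cv2.morphologyEx(m,cv2.MORPH_CLOSE,np.ones((3,3)))
c=cam('top')
n,l,st,ce=cv2.connectedComponentsWithStats(m)
for i in range(1,n):
    if st[i,4]>150:
        ct=cv2.findContours((l==i).astype(np.uint8),0,2)[0][0];r=cv2.minAreaRect(ct)
        p=unproj(c,*r[0],.007);b=cv2.boxPoints(r);P=[unproj(c,*q,.007)[:2] for q in b]
        e=[P[1]-P[0],P[2]-P[1]]
        print(st[i],np.round(ce[i],1),'c',np.round(p,4),[ (round(float(np.linalg.norm(k)),4),round(float(np.degrees(np.arctan2(k[1],k[0]))),1)) for k in e])
m=((h[...,0]<6)|(h[...,0]>174))&(h[...,1]>180)&(h[...,2]>150)
n,l,st,ce=cv2.connectedComponentsWithStats(m.astype(np.uint8))
for i in range(1,n):
    if 200<st[i,4]<2000: print('red',st[i],ce[i],unproj(c,*ce[i],.045))
```

```text
[130 100  35  12 260] [146.5 105.1] c [0.9627 0.4584 0.007 ] [(0.0939, -81.3), (0.0221, -170.4)]
[ 366  197   54   47 1384] [392.4 220. ] c [ 0.6459 -0.2209  0.007 ] [(0.0841, -26.4), (0.1243, -116.5)]
[489 254  28  27 594] [502.4 266.7] c [ 0.5203 -0.5185  0.007 ] [(0.0736, -89.6), (0.0704, 178.3)]
[200 272  35  35 777] [216.9 288.5] c [0.4577 0.252  0.007 ] [(0.074, -19.1), (0.0758, -110.1)]
[293 273  24  23 415] [304.4 284.2] c [0.4706 0.0177 0.007 ] [(0.0607, -44.6), (0.059, -134.5)]
[394 275  34  33 871] [410.4 291.3] c [ 0.4542 -0.2683  0.007 ] [(0.0892, -89.6), (0.0857, 179.2)]
red [305 204  27  27 543] [318.23756906 217.10313076] [ 0.64734078 -0.01875369  0.045     ]
```

View pics/c1.png

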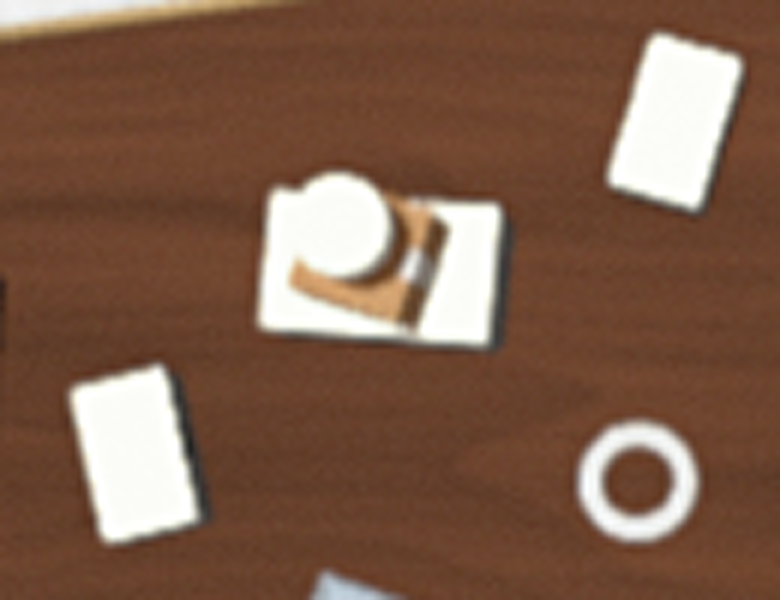

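View pics/c2.png

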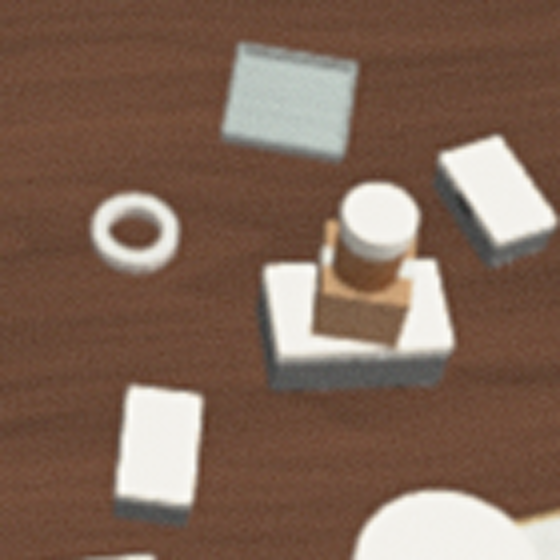

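View pics/c3.png

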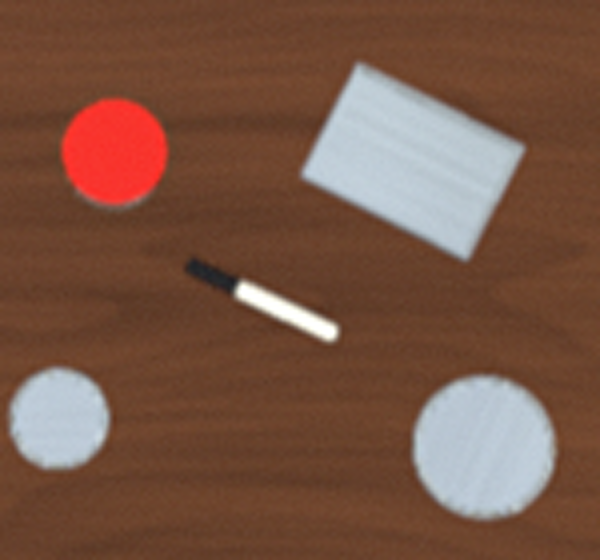

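The crops show the jar on the carton on a box clearly larger than both small look-alikes, so my choice of case holds. Next I measure the stack.

Run:
```python
from h import *
c=cam('top');s=cam('scene')
f=lambda x,y:((x+.5)/6-.5+155,(y+.5)/6-.5+175)
g=lambda x,y:((x+.5)/4-.5+340,(y+.5)/4-.5+195)
print('jar',unproj(c,*f(343,226),.14),unproj(s,*g(380,217),.14))
P=[unproj(c,*f(*q),.045) for q in [(270,188),(503,203),(495,347),(258,330)]]
print('case',np.mean(P,0),np.round(P,3))
P=[unproj(s,*g(*q),.045) for q in [(263,264),(436,262),(452,347),(275,360)]]
print('case scene',np.mean(P,0),np.round(P,3))
for n,q in dict(rt=(447,222),rb=(408,328),lb=(293,283)).items(): print('carton',n,unproj(c,*f(*q),.09))
for n,q in dict(fl=(317,290),fr=(410,300)).items(): print('carton scene',n,unproj(s,*g(*q),.09))
print('tub scene',unproj(s,315.5,286,.045))
for n,p in dict(ob=(.646,-.221,.009),sq=(.458,.252,.009),sm=(.4706,.0177,.009),lg=(.4542,-.2683,.009)).items(): print(n,proj(s,p))
```

```text
jar [0.6432277  0.23932792 0.14      ] [0.648141  0.2416236 0.14     ]
case [0.64022462 0.24457387 0.045     ] [[0.675 0.294 0.045]
 [0.669 0.192 0.045]
 [0.605 0.194 0.045]
 [0.612 0.298 0.045]]
case scene [0.64418663 0.24578977 0.045     ] [[0.608 0.199 0.045]
 [0.619 0.299 0.045]
 [0.677 0.293 0.045]
 [0.673 0.192 0.045]]
carton rt [0.65313442 0.20739513 0.09      ]
carton rb [0.60792037 0.22275188 0.09      ]
carton lb [0.62667739 0.27161537 0.09      ]
carton scene fl [0.65839865 0.21254977 0.09      ]
carton scene fr [0.67079104 0.26168864 0.09      ]
tub scene [ 0.65276134 -0.01647216  0.045     ]
ob [226.61976809 300.60856011]
sq [411.45376099 218.48601983]
sm [321.07485681 230.83223098]
lg [206.79151473 236.25896704]
```

```bash
python3 -m crank '[[0,0,3,0,0,0,-1],[0,0,3,0,0,0,-1],[1.7,3.1,0,0,0,2.2,-1],[1.7,3.1,0,0,0,2.2,-1],[1.7,3.1,0,0,0,2.2,-1],[1.7,3.1,0,0,0,2.2,-1],[1.7,3.1,0,0,0,2.2,-1],[1.7,3.1,0,0,0,2.2,-1],[1.7,3.1,0,0,0,2.2,-1],[1.7,3.1,0,0,0,2.2,-1]]'
```

```text
t: 1.13
tcp_pos: [0.2854, -0.38, 0.2663]
ee_rot: [-1.566, -0.006, -2.598]
wrist_force: [1.1, -0.5, 0.1]
width: 0.996
```

```bash
python3 -m crank '[[1.8,3.2,0,0,0,2.2,-1],[1.8,3.2,0,0,0,2.2,-1],[1.8,3.2,0,0,0,2.2,-1],[1.8,3.2,0,0,0,2.2,-1],[1.8,3.2,0,0,0,2.2,-1],[1.8,3.2,0,0,0,2.2,-1],[1.8,3.2,0,0,0,2.2,-1],[1.8,3.2,0,0,0,2.2,-1],[1.8,3.2,0,0,0,2.2,-1],[1.8,3.2,0,0,0,2.2,-1]]'; python3 -m crank '[[1.6,3,0,0,0,2,-1],[1.6,3,0,0,0,2,-1],[1.6,3,0,0,0,2,-1],[1.6,3,0,0,0,2,-1],[1.6,3,0,0,0,2,-1],[1.6,3,0,0,0,2,-1]]'; python3 -c "
from h import *
cam('top','t1');cam('wrist','w1')"
```

```text
t: 1.97
tcp_pos: [0.4706, -0.0436, 0.2693]
ee_rot: [-1.559, -0.005, -2.198]
wrist_force: [0.2, -0.8, 0.8]
width: 0.999
t: 2.47
tcp_pos: [0.5703, 0.1466, 0.2703]
ee_rot: [-1.556, -0.005, -1.977]
wrist_force: [0.1, 0.1, -0.1]
width: 0.999
```

View pics/w1.png

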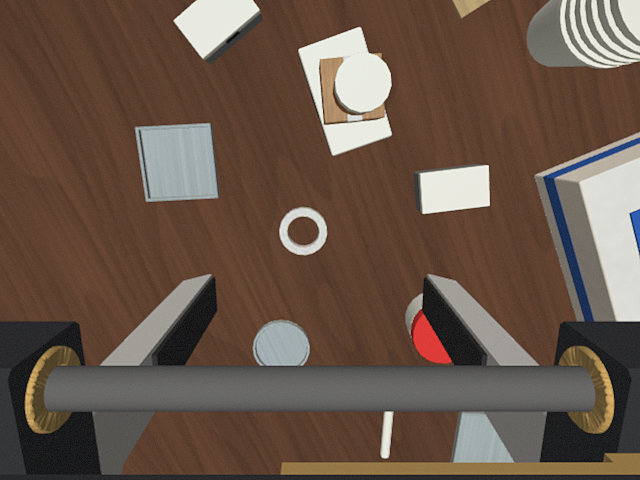

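The wrist view shows the stack, with the jar cap at (363,83), and the square tray at (177,162). I cross-check the positions from here.

Run:
```python
from h import *
c=cam('wrist')
U=lambda q,z:np.round(unproj(c,*q,z)[:2],4)
print('jar',U((363,83),.14))
C=[unproj(c,*q,.045)[:2] for q in [(299,47),(361,27),(392,134),(334,155)]];print('case',np.mean(C,0),np.round(C,3))
C=[unproj(c,*q,.09)[:2] for q in [(321,59),(326,123),(384,119)]];print('carton',np.round(C,3),(C[0]+C[2])/2,np.degrees(np.arctan2(*(C[2]-C[1])[::-1])),np.degrees(np.arctan2(*(C[1]-C[0])[::-1])))
C=[unproj(c,*q,.009)[:2] for q in [(136,127),(211,124),(218,198),(146,202)]];print('sq',np.mean(C,0),np.round(C,3),np.degrees(np.arctan2(*(C[1]-C[0])[::-1])))
print('small',U((281,344),.009)); s=manip.read_state();print(s['tcp_pos'],s['ee_rot'])
```

```text
jar [0.642  0.2357]
case [0.63983979 0.24054853] [[0.615 0.293]
 [0.672 0.287]
 [0.665 0.19 ]
 [0.608 0.193]]
carton [[0.625 0.269]
 [0.61  0.222]
 [0.655 0.206]] [0.64032895 0.23768654] -19.11128934607741 -108.07585669819161
sq [0.45686379 0.24624614] [[0.435 0.295]
 [0.506 0.268]
 [0.479 0.198]
 [0.408 0.224]] -20.703326934040398
small [0.471  0.0181]
[0.56985059 0.14828323 0.26974209] [-1.55750031 -0.00317482 -1.97439128]
```

```bash
python3 -m crank '[[1.8,2.2,-1,0.1,0.2,1.1,-1],[1.8,2.2,-1,0.1,0.2,1.1,-1],[1.8,2.2,-2,0.1,0.2,1.1,-1],[1.8,2.2,-2,0,0.1,1.1,-1],[0,0,0,0,0,0,-1],[0,0,0,0,0,0,-1]]'; python3 -c "
from h import *
cam('wrist','w2')"
```

```text
t: 3.12
tcp_pos: [0.6437, 0.2268, 0.2072]
ee_rot: [-1.568, -0.014, -1.908]
wrist_force: [0.9, -0.8, 0.0]
width: 0.999
```

View pics/w2.png

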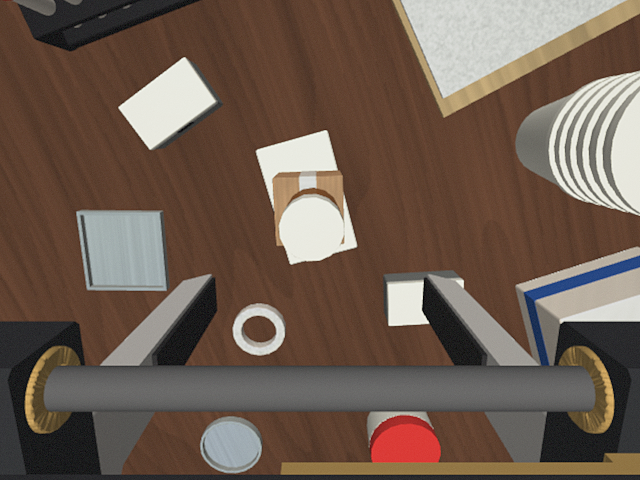

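```bash
python3 -m crank '[[0,1,-1,0.8,-0.3,0,-1],[0,0,-2,0,0,0,-1],[0,0,0,0,0,0,-1]]';python3 - <<'E'
from h import *
c=cam('wrist','w3');p=c['pixels']
print(np.round(unproj(c,312,228,.14),4),manip.read_state()['ee_rot'])
E
```

```text
t: 3.42
tcp_pos: [0.6434, 0.2308, 0.1798]
ee_rot: [-1.564, -0.0, -1.914]
wrist_force: [-0.7, -1.3, -0.9]
width: 1.004
[0.6475 0.251  0.14  ] [-1.56179141  0.00256818 -1.91440293]
```

View pics/w3.png

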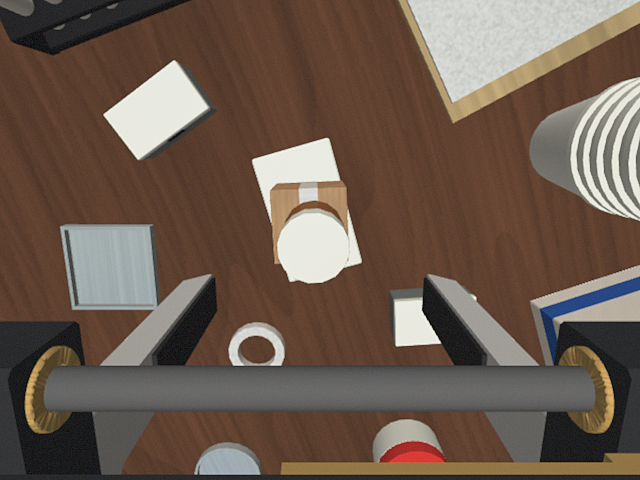

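Run:
```python
from h import *
c=cam('wrist')
print('jar',np.round(unproj(c,313.5,246.5,.14),4), 'tcp proj',proj(c,[.643,.237,.14]))
C=[unproj(c,*q,.09)[:2] for q in [(271,185),(346,181)]];print('carton',np.round(C,3),np.degrees(np.arctan2(*(C[1]-C[0])[::-1])))
s=manip.read_state();print(s['tcp_pos'],s['ee_rot'])
```

```text
jar [0.6459 0.2413 0.14  ] tcp proj [311.17277507 255.4234826 ]
carton [[0.63  0.277]
 [0.676 0.263]] -16.733271466554083
[0.64558852 0.23251617 0.1834418 ] [-1.56018808  0.0046778  -1.91416033]
```

```bash
python3 -m crank '[[0,0.8,-2,0.2,0.4,1.5,-1],[0,0.1,-2,0,0,0,-1],[0,0,-2,0,0,0,-1],[0,0,-1,0,0,0,-1],[0,0,0,0,0,0,-1],[0,0,0,0,0,0,-1]]'
```

```text
t: 4.02
tcp_pos: [0.6516, 0.2388, 0.1247]
ee_rot: [-1.553, 0.015, -1.894]
wrist_force: [-0.2, -0.0, 0.2]
width: 1.002
```

```bash
python3 -m crank '[[-0.5,0.1,-0.8,-0.5,1.2,0,-1],[0,0,-0.8,0,0,0,-1],[0,0,0,0,0,0,-1],[0,0,0,0,0,0,-1]]'
```

```text
t: 4.35
tcp_pos: [0.6487, 0.2404, 0.1121]
ee_rot: [-1.566, 0.002, -1.895]
wrist_force: [-0.3, 0.7, 0.4]
width: 1.002
```

```bash
python3 -m crank '[[-0.3,0,-0.4,0,0,0,-1],[0,0,0,0,0,0,1],[0,0,0,0,0,0,1],[0,0,0,0,0,0,1],[0,0,0,0,0,0,1],[0,0,0,0,0,0,1],[0,0,0,0,0,0,1],[0,0,0,0,0,0,1]]'
```

```text
t: 5.02
tcp_pos: [0.6458, 0.2408, 0.1087]
ee_rot: [-1.565, 0.003, -1.895]
wrist_force: [-0.0, 0.0, -0.1]
width: 0.542
```

```bash
python3 -m crank '[[0,0,0,0,0,0,1],[0,0,0,0,0,0,1],[0,0,0,0,0,0,1],[0,0,0,0,0,0,1]]'
```

```text
t: 5.35
tcp_pos: [0.6457, 0.2409, 0.1087]
ee_rot: [-1.566, 0.003, -1.895]
wrist_force: [-1.7, 1.0, -0.1]
width: 0.408
```

```bash
python3 -m crank '[[0,0,0.5,0,0,0,1],[0,0,1,0,0,0,1],[0,0,2,0,0,0,1],[0,0,3,0,0,0,1],[0,0,3,0,0,0,1],[0,0,1,0,0,0,1]]'; python3 -c "
from h import *
cam('wrist','w4');cam('scene','s4')"
```

```text
t: 5.85
tcp_pos: [0.642, 0.239, 0.2155]
ee_rot: [-1.573, -0.003, -1.894]
wrist_force: [0.9, -0.3, -0.6]
width: 0.413
```

View pics/w4.png

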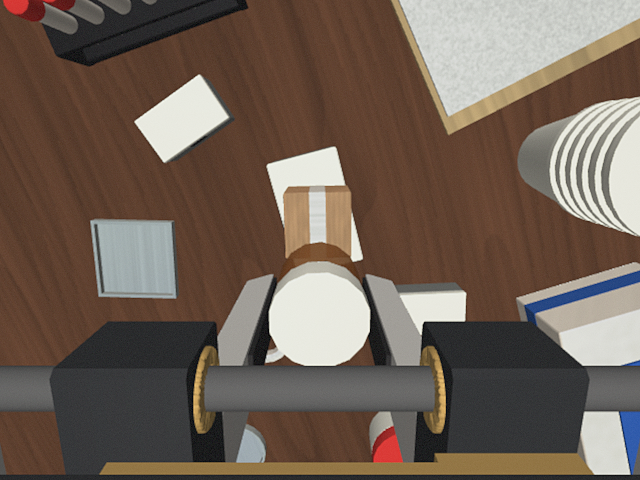

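View pics/s4.png

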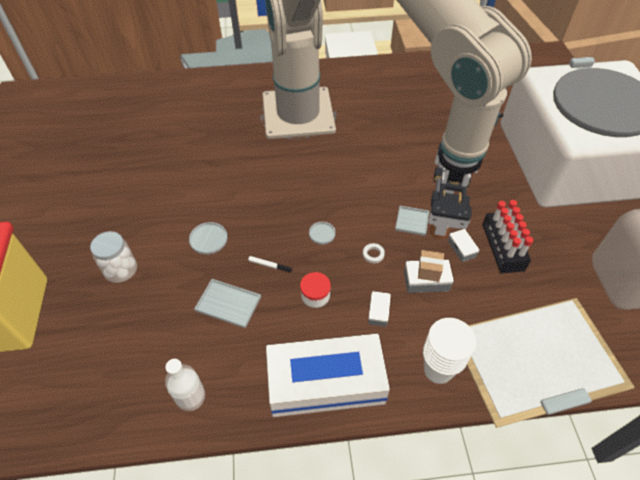

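```bash
python3 - <<'E'
from h import *
c=cam('wrist');s=manip.read_state();t=s['tcp_pos'];print(t,unproj(c,320,315,t[2]-.0187+.05)[:2]-t[:2])
E
python3 -m crank '[[-1,-1.2,-0.5,0,0,0,1],[-1.9,-2.4,-1,0,0,0,1],[-1.9,-2.4,-1,0,0,0,1],[-1.9,-2.4,-1,0,0,0,1],[-1.9,-2.4,-1,0,0,0,1],[-1.9,-2.4,-1,0,0,0,1],[-1.9,-2.4,-1,0,0,0,1],[-1.9,-2.4,-1,0,0,0,1],[-1.9,-2.4,-1,0,0,0,1],[-1,-1.2,0,0,0,0,1]]'; python3 -m crank '[[0,0,0,0,0,0,1],[0,0,0,0,0,0,1]]'
```

```text
[0.64037747 0.2378888  0.21099865] [0.00236847 0.00111728]
t: 6.83
tcp_pos: [0.4448, 0.015, 0.105]
ee_rot: [-1.606, -0.016, -1.887]
wrist_force: [-0.4, -0.7, -1.6]
width: 0.411
t: 7.0
tcp_pos: [0.4382, 0.0108, 0.102]
ee_rot: [-1.615, -0.022, -1.892]
wrist_force: [-0.1, -0.2, -1.8]
width: 0.41
```

```bash
python3 -m crank '[[1,0.2,0,0.1,-1,0,1],[1,0.2,0,0.2,-1,0,1],[0.6,0.1,0,0.1,-0.6,0,1],[0,0,0,0,0,0,1],[0,0,0,0,0,0,1]]'; python3 -c "
from h import *
cam('wrist','w5')"
```

```text
t: 7.42
tcp_pos: [0.4709, 0.0215, 0.1013]
ee_rot: [-1.568, 0.007, -1.887]
wrist_force: [0.6, -0.2, -2.3]
width: 0.408
```

View pics/w5.png

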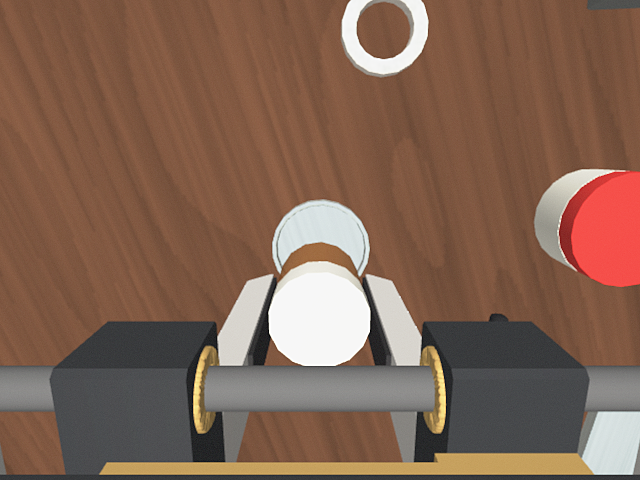

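Run:
```python
from h import *
c=cam('wrist');s=manip.read_state();t=s['tcp_pos'];print(t,s['ee_rot'],unproj(c,321,248,.009),'jar',unproj(c,320,315,t[2]-.0187+.05)[:2])
for p in [(321,200),(273,247),(369,247)]: print(unproj(c,*p,.009)-unproj(c,321,248,.009))
```

```text
[0.47042053 0.02118002 0.10128374] [-1.56878513  0.00626498 -1.88731559] [0.47178316 0.01732674 0.009     ] jar [0.4721747  0.02263466]
[0.01003644 0.03073571 0.        ]
[-0.03034489  0.01069578  0.        ]
[ 0.0307941  -0.00938745  0.        ]
```

```bash
python3 -m crank '[[0,-0.5,-1,0,-0.3,0,1],[0,0,-1.5,0,0,0,1],[0,0,-1.5,0,0,0,1],[0,0,-1.5,0,0,0,1],[0,0,-0.8,0,0,0,1],[0,0,0,0,0,0,1],[0,0,0,0,0,0,1]]'
```

```text
t: 8.1
tcp_pos: [0.4719, 0.017, 0.0374]
ee_rot: [-1.56, 0.009, -1.886]
wrist_force: [-0.9, 0.4, -0.8]
width: 0.409
```

```bash
python3 -m crank '[[-0.2,0,-0.6,-0.3,0.7,0,1],[0,0,-0.4,0,0,0,1],[0,0,-0.2,0,0,0,1],[0,0,0,0,0,0,1],[0,0,0,0,0,0,1]]'
```

```text
t: 8.52
tcp_pos: [0.4714, 0.0175, 0.0263]
ee_rot: [-1.568, 0.001, -1.886]
wrist_force: [-0.4, -1.0, -1.6]
width: 0.412
```

```bash
python3 -m crank '[[0,0,-0.3,0,0,0,1],[0,0,-0.2,0,0,0,1],[0,0,0,0,0,0,1],[0,0,0,0,0,0,1]]'
```

```text
t: 8.85
tcp_pos: [0.472, 0.0174, 0.0216]
ee_rot: [-1.566, 0.002, -1.886]
wrist_force: [-0.7, 0.5, -0.7]
width: 0.411
```

```bash
python3 -m crank '[[0,0,-0.2,0,0,0,1],[0,0,0,0,0,0,1],[0,0,0,0,0,0,1]]'
```

```text
t: 9.1
tcp_pos: [0.4724, 0.0176, 0.0223]
ee_rot: [-1.564, 0.001, -1.885]
wrist_force: [0.5, 0.0, -1.2]
width: 0.407
```

```bash
python3 -m crank '[[0,0,-0.3,0,0,0,1],[0,0,-0.2,0,0,0,1],[0,0,0,0,0,0,1]]'
```

```text
t: 9.35
tcp_pos: [0.473, 0.0176, 0.021]
ee_rot: [-1.56, 0.001, -1.885]
wrist_force: [0.8, 0.9, -1.4]
width: 0.409
```

```bash
python3 -m crank '[[-0.2,0,-0.3,0,0.5,0,1],[-0.1,0,-0.3,0,0,0,1],[0,0,-0.2,0,0,0,1]]'
```

```text
t: 9.6
tcp_pos: [0.4728, 0.0178, 0.0189]
ee_rot: [-1.56, -0.002, -1.884]
wrist_force: [-5.8, 1.4, 31.3]
width: 0.407
```

Contact is clear: +31 N upward. I ease off slightly and release.

```bash
python3 -m crank '[[-0.1,0,0.15,0,0,0,1],[0,0,0,0,0,0,1]]';python3 -m crank '[[0,0,0,0,0,0,-0.1],[0,0,0,0,0,0,-0.1],[0,0,0,0,0,0,-0.1],[0,0,0,0,0,0,-0.1],[0,0,0,0,0,0,-0.1],[0,0,0,0,0,0,-0.1]]'
```

```text
t: 9.77
tcp_pos: [0.4721, 0.0179, 0.0211]
ee_rot: [-1.559, -0.002, -1.884]
wrist_force: [-0.4, 1.5, -1.6]
width: 0.413
t: 10.27
tcp_pos: [0.4718, 0.0177, 0.0189]
ee_rot: [-1.561, -0.002, -1.885]
wrist_force: [0.1, -0.4, -1.1]
width: 0.548
```

```bash
python3 -m crank '[[0,0,0.5,0,0,0,-0.3],[0,0,1.5,0,0,0,-0.3],[0,0,2.5,0,0,0,-0.3],[0,0,3,0,0,0,-0.3],[0,0,3,0,0,0,-1],[0,0,2,0,0,0,-1]]'; python3 -c "
from h import *
cam('wrist','w6');cam('scene','s6')"
```

```text
t: 10.77
tcp_pos: [0.4664, 0.0178, 0.1452]
ee_rot: [-1.574, -0.007, -1.882]
wrist_force: [0.1, -1.1, -0.3]
width: 0.754
```

View pics/w6.png

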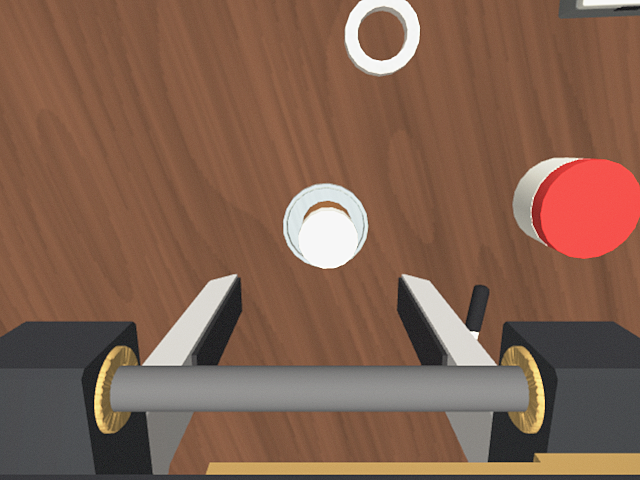

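```bash
python3 - <<'E'
from h import *
c=cam('wrist');print(unproj(c,328,238,.053),unproj(c,326,225.5,.009),manip.read_state()['tcp_pos'])
E
python3 -m crank '[[1.9,2.4,0.5,0,0,0,-1],[1.9,2.4,0.5,0,0,0,-1],[1.9,2.4,0.5,0,0,0,-1],[1.9,2.4,0,0,0,0,-1],[1.9,2.4,0,0,0,0,-1],[1.9,2.4,0,0,0,0,-1],[1.9,2.4,0,0,0,0,-1],[1.2,1.6,0,0,0,0,-1],[0,0,0,0,0,0,-1],[0,0,0,0,0,0,-1]]'; python3 -c "
from h import *
cam('wrist','w7')"
```

```text
[0.47523084 0.01745744 0.053     ] [0.47449624 0.01692508 0.009     ] [0.46716729 0.01743985 0.14434807]
t: 11.75
tcp_pos: [0.6063, 0.2038, 0.1452]
ee_rot: [-1.592, -0.026, -1.888]
wrist_force: [0.1, -0.8, 0.7]
width: 1.001
```

View pics/w7.png

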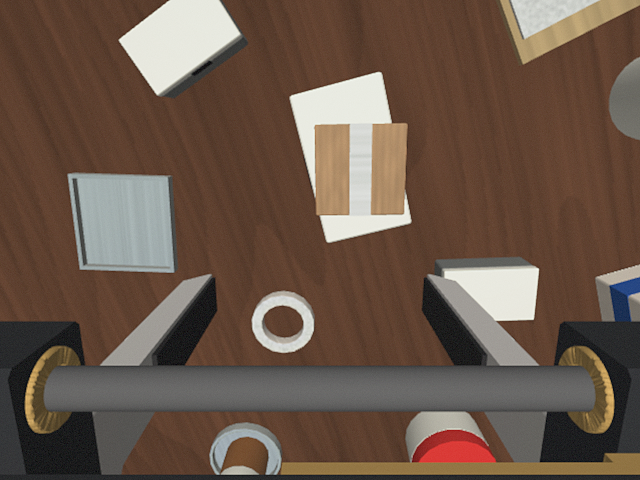

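Jar and tray centres agree within 1 mm. The carton top's corners are at (315,125), (407,123), (406,215) and (316,214), and I measure from those.

Run:
```python
from h import *
c=cam('wrist');s=manip.read_state()
def q(n,pts,z):
    C=[unproj(c,*p,z)[:2] for p in pts];e=C[1]-C[0];print(n,np.round(np.mean(C,0),4),'ang',np.degrees(np.arctan2(e[1],e[0])),np.round([np.linalg.norm(C[1]-C[0]),np.linalg.norm(C[2]-C[1])],4))
q('carton',[(315,125),(407,123),(406,215),(316,214)],.09)
q('case',[(290,97),(381,72),(411,222),(327,242)],.045)
q('sq',[(68,175),(171,177),(174,271),(80,269)],.009)
print(s['tcp_pos'],s['ee_rot'],np.degrees(s['ee_rot'][2])+90)
```

```text
carton [0.6421 0.2427] ang -17.043983311460895 [0.049  0.0499]
case [0.6406 0.2446] ang -3.8118162485028275 [0.0584 0.0976]
sq [0.4587 0.2507] ang -19.196774375245475 [0.0782 0.0748]
[0.60581753 0.20275393 0.14570088] [-1.59184353 -0.02662197 -1.88907856] -18.236228426401254
```

```bash
python3 -m crank '[[1.3,1.5,0,0.6,-0.8,0.6,-1],[1.3,1.5,0,0.5,-0.8,0.6,-1],[0.6,0.6,0,0,0,0,-1],[0,0,0,0,0,0,-1],[0,0,0,0,0,0,-1]]'
```

```text
t: 12.27
tcp_pos: [0.6353, 0.2294, 0.1443]
ee_rot: [-1.573, -0.01, -1.875]
wrist_force: [-0.3, -0.6, 0.1]
width: 0.998
```

```bash
python3 -m crank '[[0.6,1.3,-1,0.3,-0.1,0,-1],[0.1,0.1,-1.5,0,0,0,-1],[0,0,-1.5,0,0,0,-1],[0,0,-1.5,0,0,0,-1],[0,0,-1,0,0,0,-1],[0,0,0,0,0,0,-1],[0,0,0,0,0,0,-1]]'
```

```text
t: 12.85
tcp_pos: [0.6401, 0.2399, 0.0711]
ee_rot: [-1.576, -0.01, -1.878]
wrist_force: [0.7, -0.6, 0.2]
width: 1.003
```

```bash
python3 -m crank '[[0.2,0.4,-0.7,0.4,-0.4,0.3,-1],[0,0,-0.3,0,0,0,-1],[0,0,0,0,0,0,-1],[0,0,0,0,0,0,-1]]'
```

```text
t: 13.18
tcp_pos: [0.6427, 0.2446, 0.0608]
ee_rot: [-1.571, 0.001, -1.872]
wrist_force: [-0.1, 0.1, 0.7]
width: 0.997
```

```bash
python3 -m crank '[[0,-0.1,0,0,0,0,1],[0,0,0,0,0,0,1],[0,0,0,0,0,0,1],[0,0,0,0,0,0,1],[0,0,0,0,0,0,1],[0,0,0,0,0,0,1],[0,0,0,0,0,0,1],[0,0,0,0,0,0,1],[0,0,0,0,0,0,1]]'
```

```text
t: 13.93
tcp_pos: [0.6441, 0.2439, 0.0632]
ee_rot: [-1.568, 0.003, -1.873]
wrist_force: [-0.3, 0.6, 0.1]
width: 0.528
```

```bash
python3 -m crank '[[0,0,0.3,0,0,0,1],[0,0,0.5,0,0,0,1],[0,0,1,0,0,0,1],[0,0,1.5,0,0,0,1],[0,0,1.5,0,0,0,1],[0,0,1,0,0,0,1],[0,0,0,0,0,0,1]]'; python3 -c "
from h import *
cam('wrist','w8')"
```

```text
t: 14.52
tcp_pos: [0.6428, 0.2434, 0.1251]
ee_rot: [-1.57, 0.001, -1.873]
wrist_force: [0.8, 0.4, -0.9]
width: 0.527
```

View pics/w8.png

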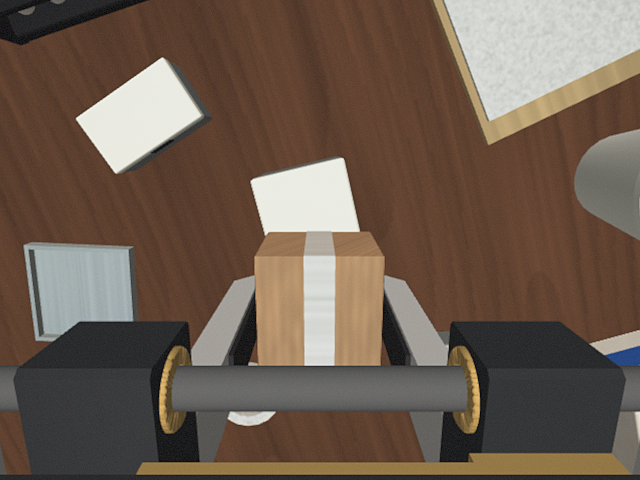

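```bash
python3 -m crank '[[-1,0,0,0,0,-0.2,1],[-2,0.1,0,0,0,-0.3,1],[-2.5,0.1,0,0,0,-0.3,1],[-2.5,0.1,0,0,0,-0.3,1],[-2.5,0.1,0,0,0,-0.3,1],[-2.5,0.1,0,0,0,-0.3,1],[-1.8,0.1,0,0,0,-0.3,1],[-0.5,0,0,0,0,0,1],[0,0,0,0,0,0,1],[0,0,0,0,0,0,1]]'; python3 -c "
from h import *
cam('wrist','w9');c=cam('wrist');s=manip.read_state();print(s['tcp_pos'],s['ee_rot'])"
```

```text
t: 15.4
tcp_pos: [0.4819, 0.2452, 0.12]
ee_rot: [-1.573, -0.004, -1.912]
wrist_force: [-0.1, -0.6, -2.4]
width: 0.525
[0.48272871 0.24517729 0.11991679] [-1.57216805 -0.00348459 -1.91275786]
```

View pics/w9.png

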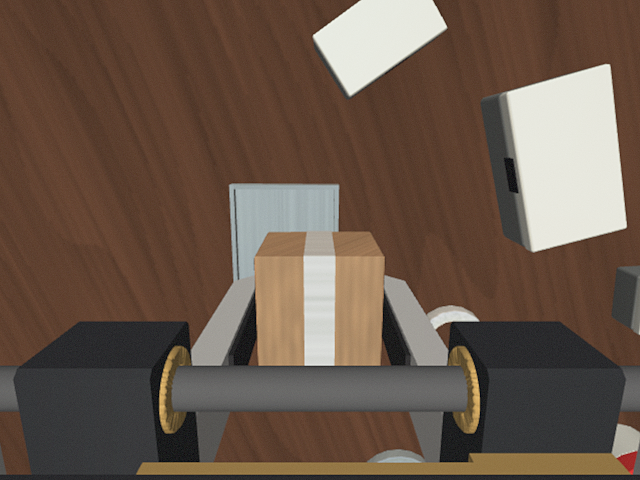

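Run:
```python
from h import *
c=cam('wrist');s=manip.read_state();t=s['tcp_pos']
a=unproj(c,230,184,.009)[:2];b=unproj(c,339,184,.009)[:2];e=b-a;L=np.linalg.norm(e);e/=L;n=np.array([e[1],-e[0]])
print('L',L,'ang',np.degrees(np.arctan2(e[1],e[0])),'centre',(a+b)/2+n*.038)
zt=t[2]-.0182+.045
a=unproj(c,255,257,zt)[:2];b=unproj(c,384,257,zt)[:2];e=b-a;L=np.linalg.norm(e);e/=L;n=np.array([e[1],-e[0]])
print('carton L',L,'ang',np.degrees(np.arctan2(e[1],e[0])),'centre',(a+b)/2+n*.025, t)
```

```text
L 0.07528096290002961 ang -19.61157514206771 centre [0.45997558 0.25118517]
carton L 0.04876853746689391 ang -19.598106489215475 centre [0.48289812 0.24336097] [0.48280423 0.24511814 0.11988968]
```

```bash
python3 -m crank '[[-1.2,0.4,-0.5,0,0,0,1],[-1,0.3,-1,0,0,0,1],[-0.2,0.1,-1.5,0,0,0,1],[0,0,-1.5,0,0,0,1],[0,0,-1.5,0,0,0,1],[0,0,-1,0,0,0,1],[0,0,0,0,0,0,1],[0,0,0,0,0,0,1]]'
```

```text
t: 16.22
tcp_pos: [0.4687, 0.2538, 0.0468]
ee_rot: [-1.565, 0.004, -1.923]
wrist_force: [0.2, 0.2, -1.0]
width: 0.527
```

```bash
python3 -m crank '[[-0.8,-0.1,-0.5,-0.2,0.3,0.4,1],[-0.1,0,-0.5,0,0,0,1],[0,0,-0.3,0,0,0,1],[0,0,0,0,0,0,1],[0,0,0,0,0,0,1]]'
```

```text
t: 16.63
tcp_pos: [0.4608, 0.2534, 0.0344]
ee_rot: [-1.567, 0.001, -1.916]
wrist_force: [-0.3, -0.8, -0.6]
width: 0.527
```

```bash
python3 -m crank '[[-0.1,-0.2,-0.5,-0.1,0.2,0,1],[0,0,-0.4,0,0,0,1],[0,0,-0.3,0,0,0,1],[0,0,0,0,0,0,1],[0,0,0,0,0,0,1]]'
```

```text
t: 17.05
tcp_pos: [0.4604, 0.2514, 0.0218]
ee_rot: [-1.569, -0.001, -1.917]
wrist_force: [-1.0, -0.2, -1.3]
width: 0.531
```

```bash
python3 -m crank '[[0,0,-0.3,0,0,0,1],[0,0,-0.2,0,0,0,1],[0,0,0,0,0,0,1]]'
```

```text
t: 17.3
tcp_pos: [0.4608, 0.2519, 0.0213]
ee_rot: [-1.566, -0.0, -1.916]
wrist_force: [0.3, -0.1, -1.3]
width: 0.531
```

```bash
python3 -m crank '[[0,0,-0.3,0,0,0,1],[0,0,-0.3,0,0,0,1]]'
```

```text
t: 17.47
tcp_pos: [0.4615, 0.2524, 0.0198]
ee_rot: [-1.563, 0.001, -1.917]
wrist_force: [-7.8, -5.0, 43.5]
width: 0.532
```

Touched down, with no large load left to add. I release.

```bash
python3 -m crank '[[0,0,0.15,0,0,0,1],[0,0,0,0,0,0,1],[0,0,0,0,0,0,-0.4],[0,0,0,0,0,0,-0.4],[0,0,0,0,0,0,-0.4],[0,0,0,0,0,0,-0.4],[0,0,0,0,0,0,-0.4]]'; python3 -m crank '[[0,0,0.5,0,0,0,-0.4],[0,0,1.5,0,0,0,-0.4],[0,0,2.5,0,0,0,-0.4],[0,0,3,0,0,0,-0.4],[0,0,3,0,0,0,-1],[0,0,2,0,0,0,-1],[0,0,0,0,0,0,-1]]'; python3 -c "
from h import *
cam('wrist','w10')"
```

```text
t: 18.05
tcp_pos: [0.4623, 0.2531, 0.0216]
ee_rot: [-1.561, 0.003, -1.916]
wrist_force: [0.7, -0.6, 0.1]
width: 0.7
t: 18.63
tcp_pos: [0.4592, 0.2518, 0.1505]
ee_rot: [-1.566, -0.003, -1.915]
wrist_force: [-0.2, 0.3, 0.5]
width: 0.879
```

View pics/w10.png

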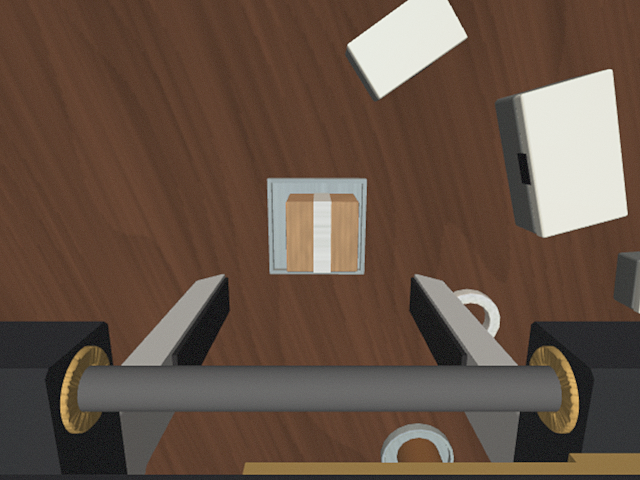

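```bash
python3 - <<'E'
from h import *
c=cam('wrist')
def q(n,pts,z):
    C=[unproj(c,*p,z)[:2] for p in pts];e=C[1]-C[0];print(n,np.round(np.mean(C,0),4),'ang',np.degrees(np.arctan2(e[1],e[0])),np.round([np.linalg.norm(C[1]-C[0]),np.linalg.norm(C[2]-C[1])],4))
q('carton',[(286,201),(359,201),(359,272),(287,272)],.048)
q('sq',[(267,179),(366,179),(365,274),(268,274)],.009)
q('case',[(520,94),(613,70),(627,215),(545,237)],.045)
E
python3 -m crank '[[2,0,0,0,0,1.5,-1],[2.3,0,0,0,0,1.5,-1],[2.3,0,0,0,0,1.5,-1],[2.3,0,0,0,0,1.5,-1],[2.3,0,0,0,0,1.5,-1],[2.3,-0.1,0,0,0,1.5,-1],[2.3,-0.1,0,0,0,1.5,-1],[0,0,0,0,0,1.5,-1],[0,0,0,0,0,1.5,-1],[0,0,0,0,0,0,-1]]'; python3 -c "
from h import *
cam('wrist','w11');s=manip.read_state();print(s['tcp_pos'],s['ee_rot'])"
```

```text
carton [0.4621 0.2506] ang -19.79343790415176 [0.0492 0.0502]
sq [0.4574 0.2504] ang -19.78265807475418 [0.075  0.0757]
case [0.6391 0.2444] ang -5.640331506616481 [0.0592 0.0967]
t: 19.57
tcp_pos: [0.6112, 0.2414, 0.1287]
ee_rot: [-1.592, -0.028, -1.663]
wrist_force: [-0.4, 0.1, 0.3]
width: 1.0
[0.61048235 0.24149027 0.12865698] [-1.59332425 -0.02781091 -1.66306657]
```

View pics/w11.png

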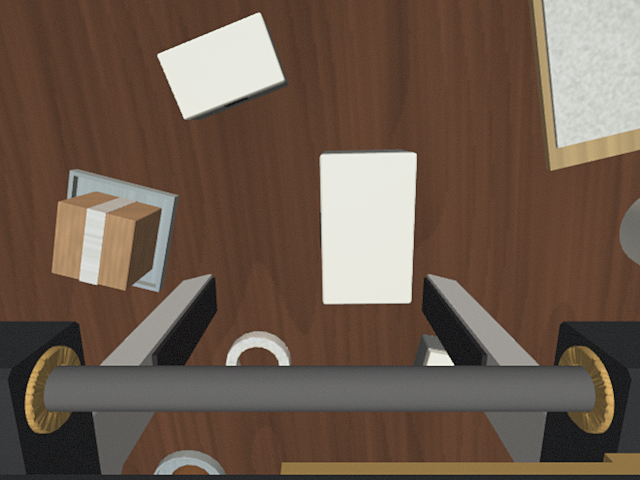

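Run:
```python
from h import *
c=cam('wrist');s=manip.read_state()
def q(n,pts,z):
    C=[unproj(c,*p,z)[:2] for p in pts];e=C[1]-C[0];print(n,np.round(np.mean(C,0),4),'ang',np.degrees(np.arctan2(e[1],e[0])),np.round([np.linalg.norm(C[1]-C[0]),np.linalg.norm(C[2]-C[1])],4))
q('case',[(320,153),(416,153),(411,303),(323,303)],.045)
print(s['tcp_pos'],s['ee_rot'],np.degrees(s['ee_rot'][2])+90)
```

```text
case [0.6401 0.2453] ang -5.27447677170747 [0.0584 0.0986]
[0.61053407 0.2418359  0.12931055] [-1.59260818 -0.02733118 -1.66309535] -5.288344628793723
```

```bash
python3 -m crank '[[1.2,0.1,-0.5,0.7,-0.7,0.2,-1],[1.2,0.1,-1,0.7,-0.7,0.2,-1],[0.5,0.1,-1.5,0,0,0,-1],[0,0,-1.5,0,0,0,-1],[0,0,-1,0,0,0,-1],[0,0,0,0,0,0,-1],[0,0,0,0,0,0,-1]]'
```

```text
t: 20.25
tcp_pos: [0.6409, 0.2455, 0.0682]
ee_rot: [-1.568, 0.001, -1.654]
wrist_force: [-0.2, 0.3, -0.0]
width: 1.0
```

```bash
python3 -m crank '[[0,0,-1,0,0,0,-1],[0,0,-1.2,0,0,0,-1],[0,0,-1.2,0,0,0,-1],[0,0,-0.8,0,0,0,-1],[0,0,-0.3,0,0,0,-1],[0,0,0,0,0,0,-1],[0,0,0,0,0,0,-1]]'
```

```text
t: 20.83
tcp_pos: [0.6406, 0.246, 0.0184]
ee_rot: [-1.568, 0.002, -1.653]
wrist_force: [-0.6, 0.3, 0.4]
width: 1.001
```

```bash
python3 -m crank '[[0,0,-0.3,0,0,0,-1],[0,0,-0.1,0,0,0,1],[0,0,0,0,0,0,1],[0,0,0,0,0,0,1],[0,0,0,0,0,0,1],[0,0,0,0,0,0,1],[0,0,0,0,0,0,1],[0,0,0,0,0,0,1],[0,0,0,0,0,0,1],[0,0,0,0,0,0,1]]'
```

```text
t: 21.67
tcp_pos: [0.6419, 0.2467, 0.0161]
ee_rot: [-1.565, 0.004, -1.654]
wrist_force: [0.1, -0.2, -1.0]
width: 0.633
```

```bash
python3 -m crank '[[0,0,0.3,0,0,0,1],[0,0,0.7,0,0,0,1],[0,0,1.5,0,0,0,1],[0,0,2.5,0,0,0,1],[0,0,3,0,0,0,1],[0,0,2.5,0,0,0,1],[0,0,1,0,0,0,1],[0,0,0,0,0,0,1]]'; python3 -c "
from h import *
cam('wrist','w12')"
```

```text
t: 22.33
tcp_pos: [0.6387, 0.2453, 0.1386]
ee_rot: [-1.57, 0.001, -1.653]
wrist_force: [0.1, 0.1, -3.0]
width: 0.638
```

View pics/w12.png

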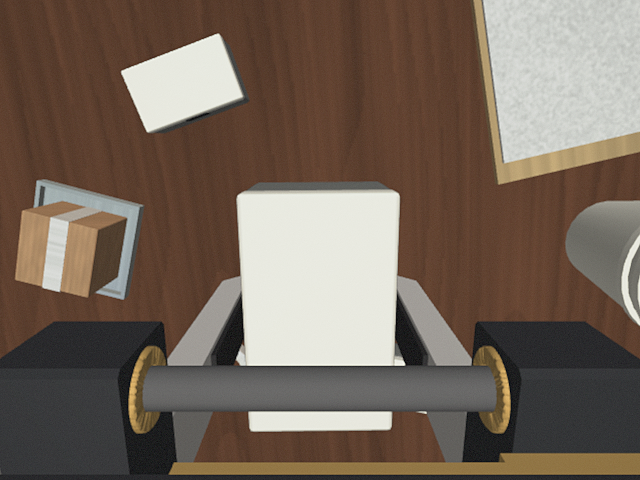

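```bash
python3 -m crank '[[0,-1.5,0,0,0,-1.6,1],[0,-2.5,0,0,0,-1.6,1],[0.1,-3.2,0,0,0,-1.6,1],[0.1,-3.2,0,0,0,-1.6,1],[0.1,-3.2,0,0,0,-1.6,1],[0.1,-3.2,0,0,0,-1.6,1],[0.1,-3.2,0,0,0,-1.6,1],[0.1,-3.2,0,0,0,-1.6,1],[0.1,-3.2,0,0,0,-1.6,1],[0.1,-3.2,0,0,0,-1.6,1]]'
```

```text
t: 23.22
tcp_pos: [0.6297, -0.0648, 0.1216]
ee_rot: [-1.596, -0.008, -1.945]
wrist_force: [0.3, 0.5, -2.6]
width: 0.637
```

```bash
python3 -m crank '[[0.3,-3.2,0.2,0,-0.4,-1.2,1],[0.3,-3.2,0.2,0,-0.4,-1.2,1],[0.3,-2.8,0,0,-0.4,-1,1],[0.3,-1.8,0,0,-0.3,-1,1],[0.2,-0.5,0,0,0,0,1],[0,0,0,0,0,0,1],[0,0,0,0,0,0,1]]'; python3 -c "
from h import *
cam('wrist','w13')
s=manip.read_state();print(s['tcp_pos'],s['ee_rot'])"
```

```text
t: 23.8
tcp_pos: [0.6277, -0.2068, 0.112]
ee_rot: [-1.592, -0.015, -2.054]
wrist_force: [0.5, -0.8, -3.2]
width: 0.638
[ 0.62757777 -0.20624076  0.11192936] [-1.59240352 -0.01541222 -2.05289176]
```

View pics/w13.png

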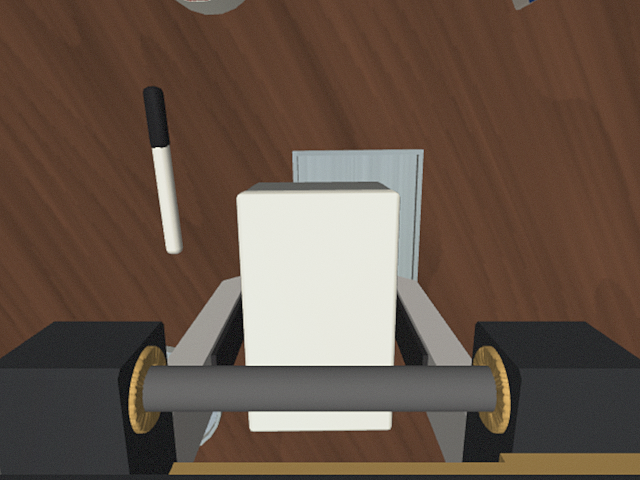

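Run:
```python
from h import *
c=cam('wrist');s=manip.read_state();t=s['tcp_pos']
a=unproj(c,292,151,.009)[:2];b=unproj(c,423,150,.009)[:2];e=b-a;L=np.linalg.norm(e);e/=L;n=np.array([e[1],-e[0]])
print('L',L,'ang',np.degrees(np.arctan2(e[1],e[0])),'centre',(a+b)/2+n*.063)
C=[unproj(c,*p,t[2]+.029)[:2] for p in [(238,192),(399,192),(391,430),(249,430)]];e=C[1]-C[0]
print('case',np.mean(C,0),np.linalg.norm(e),np.linalg.norm(C[2]-C[1]),np.degrees(np.arctan2(e[1],e[0])),t,s['ee_rot'])
```

```text
L 0.08576525056387384 ang -27.184372036038905 centre [ 0.64660483 -0.22204073]
case [ 0.62849563 -0.20756721] 0.057327802226670346 0.09880322066561775 -27.492552300509708 [ 0.62823187 -0.20508641  0.11240196] [-1.5917346  -0.01449303 -2.05126002]
```

```bash
python3 -m crank '[[1,-0.8,-0.5,0.1,-0.8,0,1],[0.8,-0.6,-1,0.1,-0.7,0.4,1],[0.1,-0.1,-1.5,0,0,0,1],[0,0,-1.5,0,0,0,1],[0,0,-1,0,0,0,1],[0,0,0,0,0,0,1],[0,0,0,0,0,0,1]]'
```

```text
t: 24.48
tcp_pos: [0.654, -0.2126, 0.053]
ee_rot: [-1.564, 0.009, -2.03]
wrist_force: [-0.4, -0.3, -2.7]
width: 0.633
```

```bash
python3 -m crank '[[-0.6,-0.6,-0.3,-0.2,0.5,-0.4,1],[-0.1,-0.1,-0.6,0,0,0,1],[0,0,-0.6,0,0,0,1],[0,0,-0.4,0,0,0,1],[0,0,0,0,0,0,1],[0,0,0,0,0,0,1]]'
```

```text
t: 24.98
tcp_pos: [0.6479, -0.2204, 0.034]
ee_rot: [-1.568, 0.002, -2.037]
wrist_force: [0.4, 0.1, -2.7]
width: 0.639
```

```bash
python3 -m crank '[[-0.2,0,-0.5,0,0.1,0,1],[0,0,-0.5,0,0,0,1],[0,0,-0.3,0,0,0,1],[0,0,0,0,0,0,1],[0,0,0,0,0,0,1]]'
```

```text
t: 25.4
tcp_pos: [0.6462, -0.2203, 0.0202]
ee_rot: [-1.569, 0.001, -2.037]
wrist_force: [-0.1, -0.1, -2.4]
width: 0.638
```

```bash
python3 -m crank '[[0,0,-0.3,0,0,0,1],[0,0,-0.2,0,0,0,1],[0,0,-0.1,0,0,0,1]]'
```

```text
t: 25.65
tcp_pos: [0.6466, -0.2203, 0.019]
ee_rot: [-1.568, -0.0, -2.036]
wrist_force: [0.8, -0.0, -2.7]
width: 0.633
```

```bash
python3 -m crank '[[0,0,-0.3,0,0,0,1],[0,0,-0.2,0,0,0,1]]'
```

```text
t: 25.82
tcp_pos: [0.6469, -0.2204, 0.0189]
ee_rot: [-1.567, -0.001, -2.036]
wrist_force: [-4.3, 0.7, 6.5]
width: 0.634
```

Touching (force change about 9 N). Release and lift.

```bash
python3 -m crank '[[0,0,0,0,0,0,1],[0,0,0,0,0,0,-0.7],[0,0,0,0,0,0,-0.7],[0,0,0,0,0,0,-0.7],[0,0,0,0,0,0,-0.7],[0,0,0,0,0,0,-0.7],[0,0,0,0,0,0,-0.7]]'; python3 -m crank '[[0,0,0.5,0,0,0,-0.7],[0,0,1.5,0,0,0,-0.7],[0,0,2.5,0,0,0,-0.7],[0,0,3,0,0,0,-0.7],[0,0,3,0,0,0,-1],[0,0,2,0,0,0,-1],[0,0,0,0,0,0,-1]]'; python3 -c "
from h import *
cam('wrist','w14')"
```

```text
t: 26.4
tcp_pos: [0.6494, -0.2207, 0.0201]
ee_rot: [-1.562, 0.0, -2.036]
wrist_force: [-0.7, 0.6, -0.9]
width: 0.851
t: 26.98
tcp_pos: [0.6476, -0.2196, 0.1539]
ee_rot: [-1.564, 0.001, -2.035]
wrist_force: [0.0, -0.5, 0.7]
width: 0.993
```

View pics/w14.png

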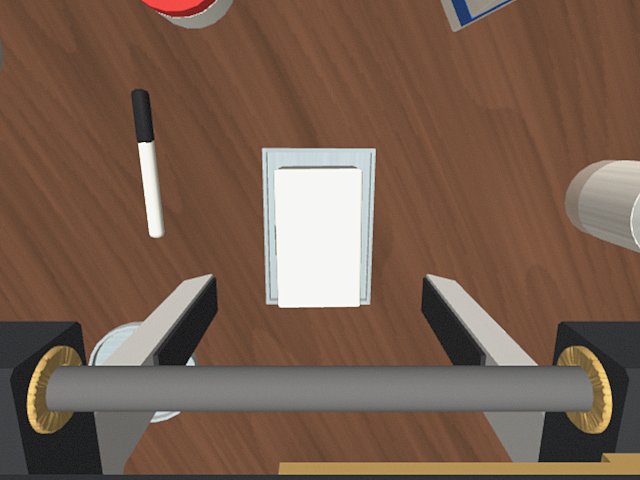

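```bash
python3 - <<'E'
from h import *
c=cam('wrist')
def q(n,pts,z):
    C=[unproj(c,*p,z)[:2] for p in pts];e=C[1]-C[0];print(n,np.round(np.mean(C,0),4),'ang',np.degrees(np.arctan2(e[1],e[0])),np.round([np.linalg.norm(C[1]-C[0]),np.linalg.norm(C[2]-C[1])],4))
q('case',[(275,168),(362,168),(360,306),(278,306)],.048)
q('tray',[(262,149),(376,149),(371,304),(266,304)],.009)
E
python3 -m crank '[[0,2,0,0,0,0,-1],[0,3,0,0,0,0,-1],[0,3,0,0,0,0,-1],[0,3,0,0,0,0,-1],[0,3,0,0,0,0,-1],[0,2,0,0,0,0,-1],[0,0.5,0,0,0,0,-1],[0,0,0,0,0,0,-1],[0,0,0,0,0,0,-1]]';  python3 -c "
from h import *
cam('wrist','w15')
s=manip.read_state();print(s['tcp_pos'],s['ee_rot'])"
```

```text
case [ 0.6473 -0.2214] ang -26.654801644607183 [0.0582 0.0989]
tray [ 0.6468 -0.2227] ang -26.6418412311911 [0.0859 0.1249]
t: 27.83
tcp_pos: [0.6336, -0.0525, 0.137]
ee_rot: [-1.59, -0.013, -2.04]
wrist_force: [-0.6, -0.8, 0.8]
width: 0.996
[ 0.63349981 -0.05318387  0.1369459 ] [-1.58992561 -0.01299284 -2.04108239]
```

View pics/w15.png

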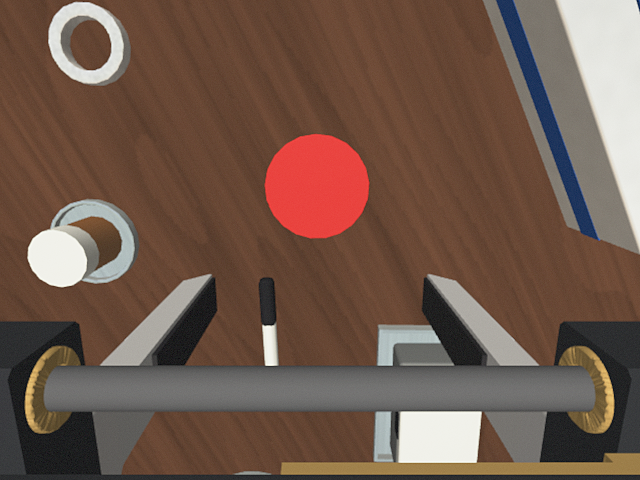

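Run:
```python
from h import *
c=cam('wrist');s=manip.read_state()
p=c['pixels'].astype(int);m=(p[...,0]>180)&(p[...,1]<110)&(p[...,2]<110);v,u=np.nonzero(m);print(u.mean(),v.mean())
print(unproj(c,u.mean(),v.mean(),.045),s['tcp_pos'],s['ee_rot'])
```

```text
316.10788917586285 184.73057055646865
[ 0.64770839 -0.01903352  0.045     ] [ 0.63380427 -0.05396496  0.13722112] [-1.58911047 -0.01301166 -2.04232112]
```

```bash
python3 -m crank '[[0.5,1.3,0,0.1,-0.7,0,-1],[0.5,1.3,-0.5,0.1,-0.6,0,-1],[0.3,0.9,-1,0,0,0,-1],[0,0,-1.5,0,0,0,-1],[0,0,-1.2,0,0,0,-1],[0,0,0,0,0,0,-1],[0,0,0,0,0,0,-1]]'
```

```text
t: 28.52
tcp_pos: [0.6494, -0.0183, 0.0911]
ee_rot: [-1.567, 0.002, -2.049]
wrist_force: [0.0, 0.9, 0.5]
width: 1.0
```

```bash
python3 -m crank '[[-0.1,0,-1,0,0,0,-1],[0,0,-1.7,0,0,0,-1],[0,0,-1.7,0,0,0,-1],[0,0,-1.6,0,0,0,-1],[0,0,-1,0,0,0,-1],[0,0,-0.3,0,0,0,-1],[0,0,0,0,0,0,-1],[0,0,0,0,0,0,-1]]'
```

```text
t: 29.18
tcp_pos: [0.6507, -0.0173, 0.0155]
ee_rot: [-1.562, 0.005, -2.05]
wrist_force: [0.9, -1.2, 0.9]
width: 0.999
```

```bash
python3 -m crank '[[-0.3,-0.1,0,-0.1,0.5,0,-1],[0,0,0,0,0,0,1],[0,0,0,0,0,0,1],[0,0,0,0,0,0,1],[0,0,0,0,0,0,1],[0,0,0,0,0,0,1],[0,0,0,0,0,0,1],[0,0,0,0,0,0,1],[0,0,0,0,0,0,1]]'
```

```text
t: 29.93
tcp_pos: [0.6497, -0.0184, 0.0191]
ee_rot: [-1.565, 0.002, -2.051]
wrist_force: [-0.8, -0.4, -0.5]
width: 0.713
```

```bash
python3 -m crank '[[0,0,0.3,0,0,0,1],[0,0,0.7,0,0,0,1],[0,0,1.5,0,0,0,1],[0,0,2.5,0,0,0,1],[0,0,2.5,0,0,0,1],[0,0,1.5,0,0,0,1],[0,0,0,0,0,0,1]]'; python3 -c "
from h import *
cam('wrist','w16')"; python3 -m crank '[[-1,-1.3,0,0,0,0,1],[-1.8,-2.3,0,0,0,0,1],[-2,-2.6,0,0,0,0,1],[-2,-2.6,0,0,0,0,1],[-2,-2.6,0,0,0,0,1],[-2,-2.6,0,0,0,0,1],[-2,-2.6,0,0,0,0,1],[-1.5,-2,0,0,0,0,1],[-0.8,-1,0,0,0,0,1],[0,0,0,0,0,0,1]]'; python3 -m crank '[[0,0,0,0,0,0,1],[0,0,0,0,0,0,1]]'
```

```text
t: 30.52
tcp_pos: [0.647, -0.0183, 0.1126]
ee_rot: [-1.569, -0.0, -2.05]
wrist_force: [0.1, 0.1, -0.9]
width: 0.71
t: 31.4
tcp_pos: [0.4801, -0.2164, 0.1019]
ee_rot: [-1.586, -0.0, -2.045]
wrist_force: [0.3, 0.5, -1.6]
width: 0.708
t: 31.57
tcp_pos: [0.4794, -0.216, 0.1006]
ee_rot: [-1.588, 0.0, -2.046]
wrist_force: [0.2, -0.0, -1.2]
width: 0.711
```

View pics/w16.png

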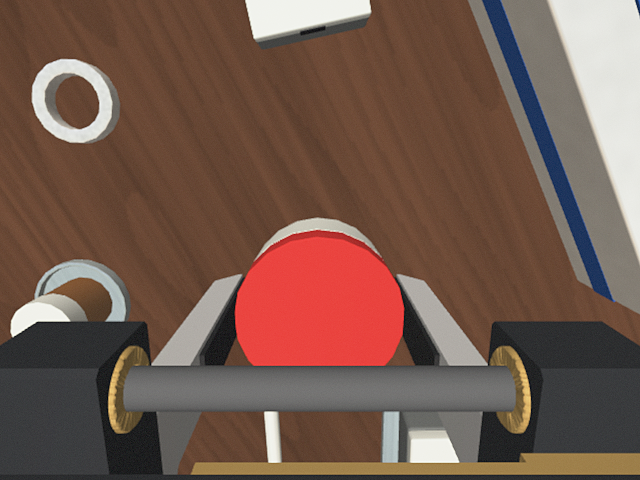

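```bash
python3 -m crank '[[-0.8,-1.7,0,-0.2,-0.5,0,1],[-0.8,-1.7,0,-0.2,-0.4,0,1],[-0.5,-1.2,0,0,0,0,1],[0,0,0,0,0,0,1],[0,0,0,0,0,0,1]]'; python3 -c "
from h import *
c=cam('wrist','w17')
s=manip.read_state();t=s['tcp_pos'];print(t,s['ee_rot'],unproj(c,320,315,t[2]+.026),proj(c,[.4542,-.2683,.009]))"
```

```text
t: 31.98
tcp_pos: [0.4643, -0.2551, 0.0998]
ee_rot: [-1.569, 0.008, -2.033]
wrist_force: [0.7, -0.6, -1.6]
width: 0.707
[ 0.46435218 -0.25515055  0.09978762] [-1.56893107  0.00766358 -2.03300859] [ 0.46491851 -0.25633015  0.12578762] [312.99755109 266.85706014]
```

View pics/w17.png

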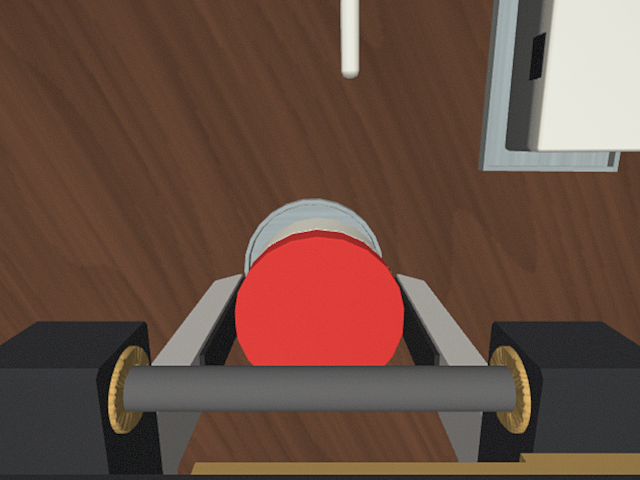

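```bash
python3 -m crank '[[-0.5,-0.7,-0.5,-0.2,0,0,1],[-0.4,-0.5,-1,-0.2,0.1,0,1],[-0.1,-0.1,-1.3,0,0,0,1],[0,0,-1.3,0,0,0,1],[0,0,-0.8,0,0,0,1],[0,0,0,0,0,0,1],[0,0,0,0,0,0,1]]'
```

```text
t: 32.62
tcp_pos: [0.4552, -0.2655, 0.0461]
ee_rot: [-1.567, 0.002, -2.026]
wrist_force: [-0.4, 0.3, -2.3]
width: 0.707
```

```bash
python3 -m crank '[[-0.1,-0.3,-0.5,0,0.1,0,1],[0,0,-0.7,0,0,0,1],[0,0,-0.5,0,0,0,1],[0,0,-0.2,0,0,0,1],[0,0,0,0,0,0,1],[0,0,0,0,0,0,1]]'
```

```text
t: 33.12
tcp_pos: [0.4552, -0.269, 0.0261]
ee_rot: [-1.567, 0.001, -2.026]
wrist_force: [0.3, 0.0, -1.6]
width: 0.707
```

```bash
python3 -m crank '[[-0.1,0,-0.3,0,0,0,1],[0,0,-0.3,0,0,0,1],[0,0,-0.2,0,0,0,1],[0,0,0,0,0,0,1]]'
```

```text
t: 33.45
tcp_pos: [0.4548, -0.2693, 0.0224]
ee_rot: [-1.564, -0.002, -2.025]
wrist_force: [0.9, 0.1, -2.6]
width: 0.707
```

```bash
python3 -m crank '[[0,0,-0.3,0,0,0,1],[0,0,-0.2,0,0,0,1]]'
```

```text
t: 33.62
tcp_pos: [0.4553, -0.2696, 0.0211]
ee_rot: [-1.562, -0.004, -2.025]
wrist_force: [-5.6, 4.0, 28.0]
width: 0.709
```

Touched down. Release and lift.

```bash
python3 -m crank '[[0,0,0.1,0,0,0,1],[0,0,0,0,0,0,1],[0,0,0,0,0,0,-1],[0,0,0,0,0,0,-1],[0,0,0,0,0,0,-1],[0,0,0,0,0,0,-1],[0,0,0,0,0,0,-1],[0,0,0,0,0,0,-1]]'; python3 -m crank '[[0,0,0.5,0,0,0,-1],[0,0,1.5,0,0,0,-1],[0,0,2.5,0,0,0,-1],[0,0,3,0,0,0,-1],[0,0,3,0,0,0,-1],[0,0,2,0,0,0,-1],[0,0,0,0,0,0,-1]]'; python3 -c "
from h import *
cam('wrist','w18')"
```

```text
t: 34.28
tcp_pos: [0.4561, -0.27, 0.0219]
ee_rot: [-1.56, -0.004, -2.025]
wrist_force: [1.4, -0.0, -0.3]
width: 0.998
t: 34.87
tcp_pos: [0.4537, -0.268, 0.1517]
ee_rot: [-1.566, -0.003, -2.024]
wrist_force: [0.9, 0.2, 0.3]
width: 0.998
```

View pics/w18.png

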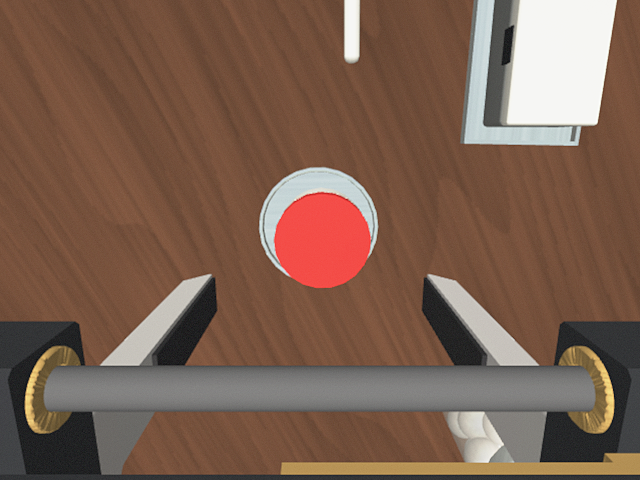

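Tub lid at (322,240) and tray ring centred near (319,226). I raise the arm further and check all four items.

```bash
python3 - <<'E'
from h import *
c=cam('wrist');print('tub',unproj(c,322,240.5,.048),'tray',unproj(c,319,226,.009))
E
python3 -m crank '[[0,-1,3,0,0,0,-1],[0,-2,3,0,0,0,-1],[0,-2,3,0,0,0,-1],[0,-2,2,0,0,0,-1],[0,-1,0,0,0,0,-1],[0,0,0,0,0,0,-1],[0,0,0,0,0,0,-1]]'
python3 - <<'E'
from h import *
cam('top','t19');cam('scene','s19')
a=cv2.imread('pics/s19.png');cv2.imwrite('pics/s19c.png',cv2.resize(a[190:340,180:480],None,fx=2.6,fy=2.6,interpolation=cv2.INTER_CUBIC))
E
```

```text
tub [ 0.45498731 -0.27095322  0.048     ] tray [ 0.45414181 -0.26822842  0.009     ]
t: 35.55
tcp_pos: [0.4445, -0.3461, 0.2522]
ee_rot: [-1.592, -0.0, -2.02]
wrist_force: [-0.7, 0.5, -0.2]
width: 0.999
```

View pics/s19c.png

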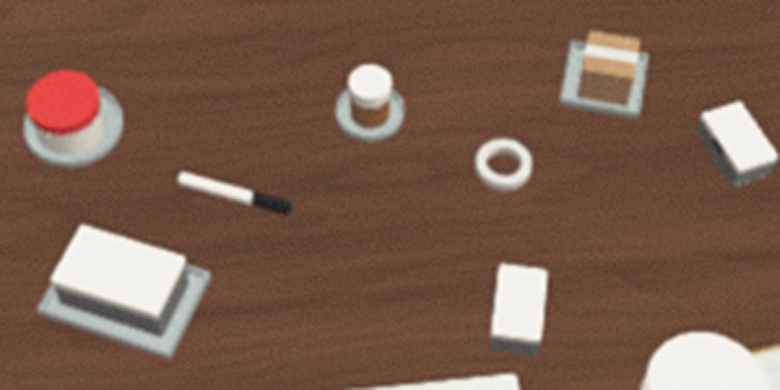

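View pics/t19.png

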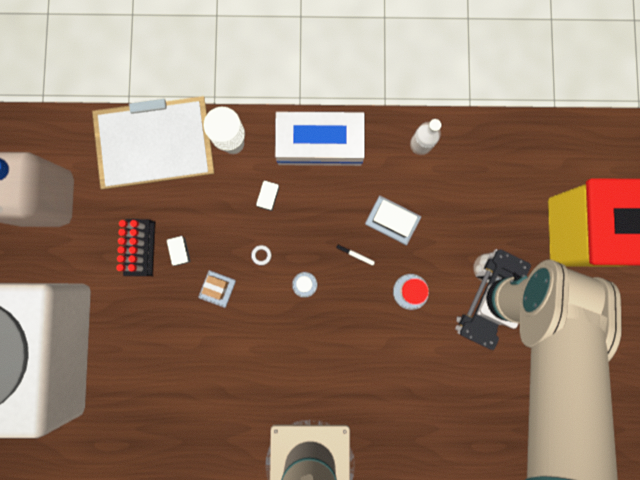

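All four stand flat inside their trays, the rack is where it was, and the gripper is at z = 0.25, clear of the cotton jar. I hand in.

```bash
python3 -m crank '[[0,0,0,0,0,0,-1],[0,0,0,0,0,0,-1]]'; python3 -c "
from workcell import manip
print(manip.job_done())"
```

```text
t: 35.82
tcp_pos: [0.4433, -0.3422, 0.2492]
ee_rot: [-1.599, 0.001, -2.015]
wrist_force: [-0.1, 0.2, 0.1]
width: 0.999
the job is handed in; nothing more can be done
None
```

I took the stack apart, put the jar, carton, case and tub in that order into their own trays, and handed the job in at about 36 s of the 109 s. It reports no verdict, so what follows is from my own last pictures.

| Item | Distance from tray centre (wrist camera) | Limit |
|---|---|---|
| Jar | about 1 mm | 12 mm |
| Carton | about 5 mm, the largest offset | 15 mm |
| Case | about 1.5 mm | 15 mm |
| Tub | about 3 mm | 12 mm |

- **Standing and release:** All four look upright and flat inside their rims in the last scene and top views. The gripper was open and well clear.
- **Left alone:** The rack was where it started. The cotton jar was partly hidden by the arm in the last top view, so I did not measure it. The arm came near it only at the end, with the fingertips at about 0.25 m, well above its 101 mm height.
- **Set-down forces:** The wrist force sensor showed short peaks of about 31 N (jar), 43 N (carton), 6 N (case) and 28 N (tub). These came through the held object, against the 120 N wrist limit.
- **Disagreement:** The cameras differed by up to about 5 mm on some positions, mainly scene against top, so I used the close wrist views for the final placing.

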